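# Probe rod held centred in a sample pot's guide hole

### The arm

A 7-joint arm with a two-finger parallel gripper is mounted at the origin on a cart in front of the work surface, level with it; the furniture and walls round the work are solid. World frame = base frame: x ahead of the robot, y to its left, z up, the work surface at z = 0. Lengths are in m, angles in rad, forces in N, time in s.
With the tool pointing down it reaches from about 0.425 to 0.8 m from the base axis. Payload 8.3 kg.
Tool frame: the origin (TCP) lies on the centre line of the jaws, within the pads' length; the fingertips stand 17 mm ahead of it and the grasp point (between the pads) lies 2 mm behind it; z points along the fingers, y is the line along which they close (so a half turn about z gives the same grasp; the last joint's range is limited). The gripper opens to 85 mm and grips with 20 to 120 N. Pads are 22 mm wide; open, the fingers measure 114 mm over their backs; the gripper's body (76 mm by 85 mm) begins 54 mm behind the grasp point. The pads swing forward as they close: fully open they stand 13 mm farther back than shut.
Start: joints at [-0.063, 0.383, 0.016, 1.37, -0.006, 1.388, -0.046], TCP at [0.625, 0, 0.248] pointing down, gripper open.
Joint ranges: [-2.95, 2.95], [-0.25, 2.06], [-1.52, 1.56], [0.18, 2.33], [-1.44, 4.58], [0.02, 2.06], [-3.01, 3.01]. Speed limits (rad/s): [2.39, 2.39, 3.01, 3.01, 3.14, 3.14, 3.14].

### API

Orientations are given as a 3x3 rotation matrix whose columns are the frame's x, y, z axes.
In Python, from cell import arm, optics, workorder gives the robot as it stands.
- The arm moves only by the tool step_arm, never from a script. Its argument "targets" is text: rows parted by semicolons, each of 7 numbers parted by spaces: the turn, a rotation vector about the tool's x, y, z in degrees, then the shift along the tool's x, y, z in mm, then the gripper command: -1 is shut, 1 is fully open, values between are in proportion. A call has 1 to 10 rows; each row is the pose to reach, as a shift and turn from the pose commanded when the call began, along the tool's axes at that moment; what a row does not reach only later rows make up. A row lasts 1/8 s, in which the tool goes at most 62.5 mm and 10.7 degrees, less where a joint would pass 70% of its speed; a pose out of reach is approached as far as the arm can. A call with a gripper value outside its range is refused whole. The fingers move at their own pace and stop on an object; "squeeze" is the grip in N (left out, the last holds). Time passes only in rows, so rows that repeat a pose let the fingers close. It gives the time, the measured TCP pose, the force, the opening and the grip force at its end, in the units of the state.
- arm.state(): the state, without advancing time (a new reading comes with each control period).
- optics.snapshot(name): name is "scene" or "side" or "wrist"; returns (picture, depth): 400x640x3 uint8, red, green, blue; 400x640 float32, m along the optical axis (not along the pixel's ray), 0 where there is no reading.
- optics.get_calibration(name): a dict with "fx", "fy", "cx", "cy" (pixels), "dist_coeffs" ([k1, k2, p1, p2, k3] as OpenCV has them; the pictures are not rectified), "T" (4x4, takes a point from camera to world coordinates). Camera axes: x right, y up, looking along -z (the intrinsics and any distortion apply to the point x, -y, -z); pixel columns grow to the right and rows downward; lengths in m; the calibration is good to about 2 mm. A picture is of the moment at which its call begins: read the wrist's pose just before it. get_calibration takes no time and is no camera call; for the wrist camera it gives the pose at the moment of the call.
- workorder.job_done(): hands the job in; it is judged then, once.
The state is a dict: "time_s": time; "joints": joint angles; "joint_velocities": joint speeds; "joint_torque": joint torques, N m; "eef_pos": TCP position; "tool_rot": TCP orientation; "ft_force": force on the tool from outside, world axes, zero at the start; "ft_torque": the same for the moment, N m; "gripper_width": finger opening in m; "grasp_force": force on a finger pad.
Only numpy, scipy, OpenCV 4.12 (cv2) and the standard library are available. Lean on these libraries where they do the work, as an engineer would, in place of code of your own. Each camera call takes 0.05 s, during which the arm holds its last target. There are 200 camera calls.

### The job

Set the white sample pot that has the drilled lid upright on the middle of the round plaster bat, without dropping it, and let go of it. Then take the probe rod by its wooden handle out of its stand and lower it upright through the guide hole in the pot's lid, never touching the pot with it, until its tip is about 5 cm below the top of the lid's collar. Finish while still holding the rod there, motionless and centred in the hole, and leave everything else where it is.

Things in the scene. Friction and masses are not known exactly. Their poses are not given: they have to be found in the camera images.
- pot: the sample pot: smooth round white stoneware pot, hollow, 58 mm across and 84 mm high, with a fixed drilled wooden lid on top (58 mm across, 6 mm thick) that carries a wooden collar (32 mm across, 10 mm high) round the guide hole; 100 mm high in all, about 0.15 kg. Grip it round the body. It stands right of the banding wheel (to -y), the bat left of it. Origin: centre of its underside, z up
- guide_mouth (a point): centre of the guide hole at the top of the collar, 100 mm above the pot's underside. The bore is 22 mm in diameter, 16 mm long, vertical, open into the hollow pot below, whose floor lies 96 mm below this point. Axes as the pot's, z up
- bat_top (a point): centre of the top face of the plaster bat, a fixed plain disc 110 mm across and 14 mm thick on the table; z up. Between the bat and the pot's starting place stands a fixed banding wheel (a round grey turntable some 200 mm across, its top about 0.1 m above the table, centred near x 0.5, y -0.1): carry the pot high over it
- probe_rod: the probe rod, 159 mm long, about 0.06 kg: a round steel stem 8 mm thick and 100 mm long, above it a brass shoulder 24 mm across and 4 mm thick, above that a round wooden handle 16 mm thick and 55 mm long. At the start it hangs upright in the stand by its shoulder. Origin: centre of the stem's lower tip; z runs along the rod to the handle
- rod_handle (a point): middle of the rod's wooden handle, on its axis, 131.5 mm above the tip, where to grip it
- stand_hole (a point): centre of the hole (14 mm in diameter) in the top face of the rod's stand, 112 mm above the table. The fixed wooden stand is 76x76 mm in plan; the rod's shoulder rests on this face and its stem hangs 100 mm down through the hole, so it must be lifted over 100 mm to come free
- open_pot: beige plastic pot filled to the brim, without a lid or hole, 59 mm across, 84 mm high; a bystander. Origin: centre of its underside, z up
- glaze_pot: closed plastic pot with a flat screw lid, 63 mm across, 89 mm high; a bystander. Origin: centre of its underside
- river_stone: smooth flat stone, 44x50x25 mm; a bystander. Origin: centre of its underside
- wood_rib: flat wooden shaping rib, 48x102x8 mm, lying; a bystander. Origin: centre of its underside
- test_tile: small flat glazed tile, 60x36x8 mm, lying; a bystander. Origin: centre of its underside
Not all that is in view belongs to the job. Of the things that look like the part that bears bat_top, the smaller one is meant.

How it is judged:
On the way, in this order (a step that is already met when the one before it is completed fails the run):
1. the pot stands upright on the middle of the bat, let go and at rest (horizontal distance between guide_mouth and bat_top below 0.025 m and z of pot in the frame of bat_top between -0.005 and 0.005 m and angle between pot's own z axis and vertical below 0.06 rad and contact force between the fingers and pot below 0.05 N and linear speed of pot below 0.02 m/s), for 0.3 s.
2. the rod is lifted out of its stand (z of probe_rod in the frame of stand_hole above 0.005 m and contact force between the fingers and probe_rod above 0.5 N), for 0.1 s.
At the end, for the whole second after the job is handed in: The pot stands upright (within 3 degrees) on the bat, its hole within 25 mm of the bat's centre, untouched; the rod is held still in the fingers, upright within 4.5 degrees, its tip 35 to 65 mm below the top of the collar and within 5 mm of the hole's axis, touching the pot nowhere (horizontal distance between guide_mouth and bat_top below 0.025 m and z of pot in the frame of bat_top between -0.005 and 0.005 m and angle between pot's own z axis and vertical below 0.06 rad and z of probe_rod in the frame of guide_mouth between -0.065 and -0.035 m and horizontal distance between probe_rod and guide_mouth below 0.005 m and angle between probe_rod's own z axis and vertical below 0.08 rad and linear speed of each of probe_rod, pot below 0.015 m/s and contact force between each of probe_rod, the arm and pot below 0.05 N and contact force between the fingers and probe_rod above 0.5 N); the arm keeps its last pose, push and grip.
It fails at once if the rod touches the pot or its bore (contact force between probe_rod and pot above 0.3 N).
It fails at once if the pot is tipped (angle between pot's own z axis and vertical above 0.4 rad).
It fails at once if the pot is dropped or thrown (contact force between the fingers and pot below 0.01 N and linear speed of pot above 0.4 m/s).
It fails at once if a bystander is displaced (distance of any of open_pot, glaze_pot, river_stone, wood_rib, test_tile from where it was at the start of the episode above 0.03 m).
It also fails if it takes over 72 s, if anything falls off the work surface, if the arm or the gripper's body presses on something with over 40 N, if the wrist force passes 120 N, or if a joint passes its speed limit or range.

## Working session

There is one attempt and no reset: what is moved stays moved. The work goes in short steps, Python scripts to look and compute and a tool call to move; the robot and the scene stay as the last step left them, time stands still between calls to the robot, and variables do not carry over. Pictures are saved under pics/ and viewed, at most 10 in all, crops included, and the job is handed in when it is done.

Besides the shell and the picture viewer there is one more tool, called after "Request:" as name(argument=value, ...) on one line, values as JSON. step_arm: Moves the arm, as the interface text tells. Its arguments: {"type":"object","properties":{"targets":{"type":"string"},"squeeze":{"type":"number"}},"required":["targets"]}

```bash
ls; mkdir -p pics; cat > h.py <<'E'
import numpy as np, cv2
from cell import arm, optics, workorder
def snap(n):
    c=optics.get_calibration(n); p,d=optics.snapshot(n); return c,p,d
def world(c,d,u,v,depth=None):
    K=np.array([[c['fx'],0,c['cx']],[0,c['fy'],c['cy']],[0,0,1.]])
    q=cv2.undistortPoints(np.array([[[u,v]]],float),K,np.array(c['dist_coeffs'],float))[0,0]
    z=depth if depth else np.median([x for x in d[int(v)-1:int(v)+2,int(u)-1:int(u)+2].ravel() if x>0] or [0])
    return (c['T']@np.array([q[0]*z,-q[1]*z,-z,1]))[:3]
def cloud(c,d):
    K=np.array([[c['fx'],0,c['cx']],[0,c['fy'],c['cy']],[0,0,1.]])
    v,u=np.nonzero(d>0)
    q=cv2.undistortPoints(np.stack([u,v],1).astype(float)[:,None],K,np.array(c['dist_coeffs'],float))[:,0]
    z=d[v,u]; P=np.stack([q[:,0]*z,-q[:,1]*z,-z,np.ones_like(z)],1)@c['T'].T
    return P[:,:3],u,v
def save(n,p): cv2.imwrite('pics/'+n,cv2.cvtColor(p,cv2.COLOR_RGB2BGR))
E
python3 - <<'E'
from h import *
for n in('scene','side'):
    c,p,d=snap(n); save(n+'1.png',p); np.savez(n+'.npz',p=p,d=d); print(n,c['T'].round(3).tolist(),c['fx'],c['dist_coeffs'])
E
```

```text
pics
scene [[-0.499, 0.495, -0.711, -0.495], [-0.867, -0.266, 0.422, 0.602], [0.02, 0.827, 0.562, 0.948], [0.0, 0.0, 0.0, 1.0]] 518.0716808704409 [0.05708496 0.         0.         0.         0.        ]
side [[0.995, 0.024, -0.1, 0.451], [-0.102, 0.356, -0.929, -1.078], [0.013, 0.934, 0.356, 0.518], [0.0, 0.0, 0.0, 1.0]] 367.93190609833175 [-0.08314396  0.          0.          0.          0.        ]
```

View pics/scene1.png

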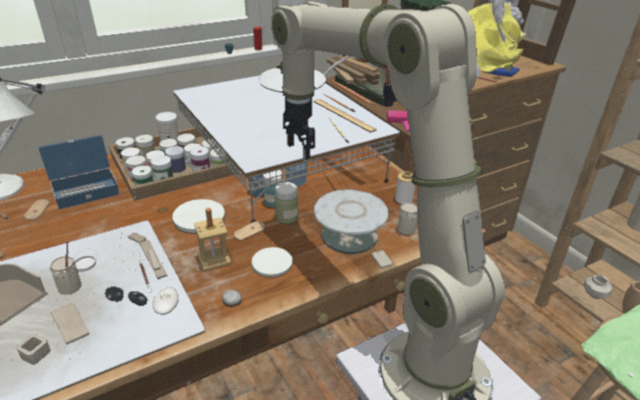

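View pics/side1.png

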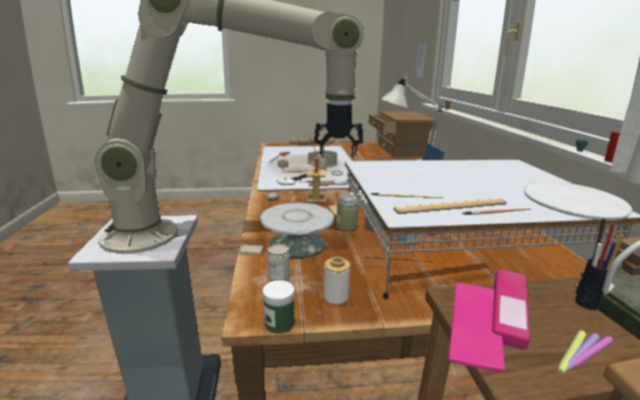

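Candidates for the pot: side (337,278), white with a collared wooden lid; (278,262), beige and open; (279,305), green and closed; (348,210), green. I choose (337,278), which is scene (405,187). Candidates for the bat: scene (272,262), small, and (198,216), larger. I choose the small one. The rod stands at scene (210,230). A wire rack overhangs the far side of the table.

```bash
python3 - <<'E'
from h import *
def L(n): z=np.load(n+'.npz'); return optics.get_calibration(n),z['p'],z['d']
c,p,d=L('scene')
for t,u,v in [('bat',272,262),('bat L',252,262),('bat R',291,262),('bigbat',198,216),('wheel',350,210),('stand',210,232),('handle',209,214),('potlid',404,176),('rack corner',255,178),('rack right',395,147),('rackleg',253,215),('stone',231,298),('rib',249,231),('green',287,190),('tile',382,259)]: print(t,world(c,d,u,v).round(3))
a=p[170:290,180:300]
c,p2,d=L('side')
for t,u,v in [('potcollar',338,260),('potfront',337,283),('openpot',278,248),('glaze',279,290),('rackedge',385,243),('rackcorner',350,165),('rackleg',386,290),('green',347,198)]: print(t,world(c,d,u,v).round(3))
b=p2[200:340,240:400]
P,u,v=cloud(c,d)
m=(abs(P[:,0]-.61)<.12)&(abs(P[:,1]+.3)<.15)&(P[:,2]>.088)&(P[:,2]<.115)&(u>315)&(u<360)
print(m.sum(),P[m].min(0),P[m].max(0),np.median(P[m],0))
A=cv2.resize(a,(400,400),interpolation=cv2.INTER_CUBIC);B=cv2.resize(b,(400,350),interpolation=cv2.INTER_CUBIC)
save('crop.png',np.hstack([A,np.vstack([B,np.zeros((50,400,3),np.uint8)])]))
E
```

```text
bat [0.482 0.157 0.017]
bat L [0.512 0.203 0.013]
bat R [0.458 0.112 0.016]
bigbat [0.773 0.263 0.021]
wheel [ 0.49  -0.095  0.1  ]
stand [0.564 0.293 0.114]
handle [0.58  0.285 0.159]
potlid [ 0.568 -0.348  0.098]
rack corner [0.812 0.055 0.074]
rack right [ 1.159 -0.798 -0.196]
rackleg [0.688 0.12  0.03 ]
stone [0.404 0.307 0.022]
rib [0.645 0.153 0.011]
green [0.65  0.024 0.112]
tile [ 0.355 -0.118  0.01 ]
potcollar [ 0.576 -0.354  0.093]
potfront [ 0.57  -0.391  0.056]
openpot [ 0.44  -0.263  0.08 ]
glaze [ 0.442 -0.456  0.089]
rackedge [ 0.686 -0.344  0.126]
rackcorner [0.682 0.09  0.192]
rackleg [ 0.688 -0.38   0.022]
green [ 0.657 -0.009  0.112]
380 [ 0.54145138 -0.39424144  0.08824935] [ 0.59941289 -0.15130824  0.10073012] [ 0.5673725  -0.3603461   0.09324643]
```

View pics/crop.png

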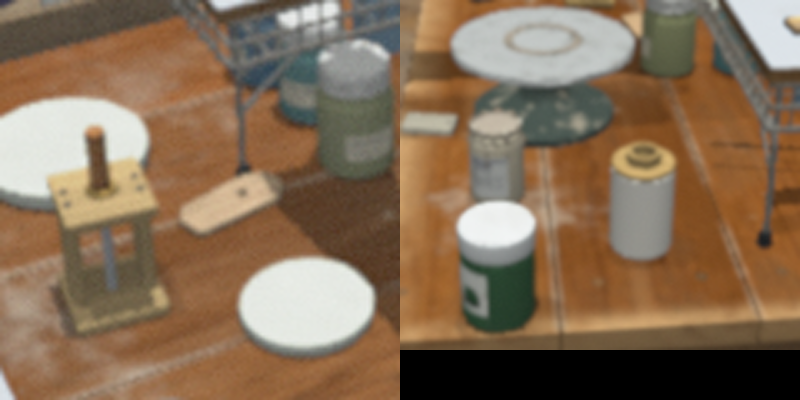

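The crop confirms both choices: the pot with the collared lid at side (337,278), and the small bat at scene (272,262). Next I'll fit the bat and plan the move above the pot.

```bash
cat >> h.py <<'E'
from scipy.optimize import least_squares
from scipy.spatial.transform import Rotation as Rn
def fitc(xy,r=None):
    m=np.median(xy,0)
    if r: f=lambda q:np.hypot(*(xy-q[:2]).T)-r; q0=m
    else: f=lambda q:np.hypot(*(xy-q[:2]).T)-q[2]; q0=[*m,.03]
    return least_squares(f,q0,loss='soft_l1',f_scale=.001).x
def delta(t,R=None):
    s=arm.state(); T=np.array(s['tool_rot']).reshape(3,3)
    d=T.T@(np.array(t)-s['eef_pos'])*1000
    print('at',np.round(s['eef_pos'],4),'delta mm',d.round(1), 'rotvec', None if R is None else np.degrees(Rn.from_matrix(T.T@R).as_rotvec()).round(1))
E
python3 - <<'E'
from h import *
z=np.load('scene.npz'); c=optics.get_calibration('scene'); P,u,v=cloud(c,z['d'])
m=(abs(P[:,2]-.014)<.006)&(abs(P[:,0]-.485)<.08)&(abs(P[:,1]-.16)<.08)&(z['p'][v,u].min(1)>150)
Q=P[m]; h=cv2.convexHull(Q[:,:2].astype(np.float32))[:,0]; print('bat',m.sum(),fitc(h.astype(float)),Q.mean(0),np.ptp(Q,axis=0))
z=np.load('side.npz'); c=optics.get_calibration('side'); P,u,v=cloud(c,z['d'])
m=(abs(P[:,0]-.57)<.05)&(abs(P[:,1]+.37)<.06)&(P[:,2]>.03)&(P[:,2]<.08)
print('pot',fitc(P[m][:,:2],.029))
s=arm.state();print(np.round(s['tool_rot'],3),s['gripper_width'],optics.get_calibration('wrist')['T'].round(3), s['time_s'])
delta([.555,-.36,.32])
E
```

```text
bat 857 [0.49250354 0.15337559 0.05554684] [0.4898484  0.15482954 0.0154149 ] [0.11174513 0.10921107 0.01164798]
pot [ 0.5717148  -0.36311382]
[[-0.     1.    -0.002]
 [ 1.     0.     0.   ]
 [ 0.    -0.002 -1.   ]] 0.08534250729885129 [[ 1.    -0.     0.003  0.625]
 [-0.001  0.956  0.295  0.075]
 [-0.003 -0.295  0.956  0.373]
 [ 0.     0.     0.     1.   ]] 0.1
at [6.246e-01 1.000e-04 2.473e-01] delta mm [-360.1  -69.7  -72.6] rotvec None
```

Request:
step_arm(targets="0 0 0 -60 -9 -20 1;0 0 0 -120 -18 -20 1;0 0 0 -180 -27 -20 1;0 0 0 -240 -35 -20 1;0 0 0 -300 -44 -20 1;0 0 0 -340 -50 -20 1;0 0 0 -363 -53 -20 1;0 0 0 -363 -53 -20 1;0 0 0 -363 -53 -20 1")

```text
time_s: 1.23
eef_pos: [0.5732, -0.3606, 0.2681]
tool_rot: [[-0.003, 1.0, 0.0], [1.0, 0.003, 0.002], [0.002, 0.0, -1.0]]
ft_force: [0.4, 0.5, 0.2]
gripper_width: 0.0853
grasp_force: 0.0
```

```bash
python3 - <<'E'
from h import *
c,p,d=snap('wrist'); save('w1.png',p); np.savez('w1.npz',p=p,d=d,T=c['T'])
P,u,v=cloud(c,d)
m=(abs(P[:,0]-.57)<.06)&(abs(P[:,1]+.36)<.06)
for lo,hi in((.086,.094),(.097,.106),(.02,.08)):
    k=m&(P[:,2]>lo)&(P[:,2]<hi); Q=P[k]; 
    if len(Q)>20: print(lo,k.sum(),fitc(cv2.convexHull(Q[:,:2].astype(np.float32))[:,0].astype(float)),Q.mean(0))
delta([.572,-.363,.2]); print(c['T'].round(3)[:,3])
E
```

```text
0.086 1581 [ 0.57215258 -0.36317902  0.02846305] [ 0.57215004 -0.36140891  0.09030828]
0.097 410 [ 0.57220386 -0.36335742  0.01558331] [ 0.5722647  -0.36299179  0.10000484]
0.02 336 [ 0.57217897 -0.36206102  0.02768853] [ 0.57206594 -0.34520331  0.04896905]
at [ 0.5733 -0.3604  0.2683] delta mm [-2.7 -1.3 68.3] rotvec None
[ 0.573 -0.286  0.394  1.   ]
```

View pics/w1.png

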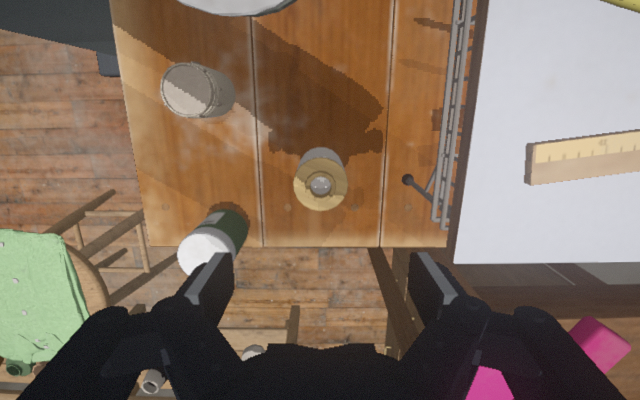

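The wrist view shows the lid and hole centred at (320,187), with the open pot (200,90) and the glaze pot (210,245) both clear of the fingers. The wrist and side estimates agree within 1 mm, so I'll descend.

Request:
step_arm(targets="0 0 0 0 0 50 1;0 0 0 0 0 100 1;0 0 0 0 0 130 1;0 0 0 0 0 130 1;0 0 0 0 0 130 1")

```text
time_s: 1.9
eef_pos: [0.5733, -0.3624, 0.1403]
tool_rot: [[-0.002, 1.0, 0.002], [1.0, 0.002, -0.001], [-0.001, 0.002, -1.0]]
ft_force: [0.7, -0.8, -0.0]
gripper_width: 0.0855
grasp_force: 0.0
```

Request:
step_arm(targets="0 0 0 -1 -1 25 1;0 0 0 -1 -1 50 1;0 0 0 -1 -1 70 1;0 0 0 -1 -1 80 1;0 0 0 -1 -1 80 1;0 0 0 -1 -1 80 1")

```text
time_s: 2.65
eef_pos: [0.5716, -0.3643, 0.0594]
tool_rot: [[-0.0, 1.0, 0.001], [1.0, 0.0, -0.001], [-0.001, 0.001, -1.0]]
ft_force: [-0.3, -0.1, -0.7]
gripper_width: 0.0853
grasp_force: 0.0
```

Request:
step_arm(targets="0 0 0 0 0 0 -0.2;0 0 0 0 0 0 -0.2;0 0 0 0 0 0 -0.2;0 0 0 0 0 0 -0.2;0 0 0 0 0 0 -0.2;0 0 0 0 0 0 -0.2", squeeze=30)

```text
time_s: 3.4
eef_pos: [0.5715, -0.3642, 0.0592]
tool_rot: [[-0.0, 1.0, 0.001], [1.0, 0.0, -0.001], [-0.001, 0.001, -1.0]]
ft_force: [0.3, 0.5, 6.1]
gripper_width: 0.0566
grasp_force: 32.7
```

Request:
step_arm(targets="0 0 0 0 0 -10 -0.2;0 0 0 0 0 -30 -0.2;0 0 0 0 0 -60 -0.2;0 0 0 0 0 -95 -0.2;0 0 0 0 0 -130 -0.2;0 0 0 0 0 -160 -0.2;0 0 0 0 0 -180 -0.2;0 0 0 0 0 -190 -0.2;0 0 0 0 0 -190 -0.2", squeeze=40)

```text
time_s: 4.53
eef_pos: [0.5711, -0.3641, 0.2492]
tool_rot: [[0.0, 1.0, 0.001], [1.0, -0.0, -0.001], [-0.001, 0.001, -1.0]]
ft_force: [-0.0, 0.1, -1.8]
gripper_width: 0.0563
grasp_force: 42.9
```

Request:
step_arm(targets="0 0 0 20 -5 -10 -0.2;0 0 0 60 -15 -10 -0.2;0 0 0 110 -26 -10 -0.2;0 0 0 160 -35 -10 -0.2;0 0 0 210 -45 -10 -0.2;0 0 0 260 -55 -10 -0.2;0 0 0 310 -65 -10 -0.2;0 0 0 350 -73 -10 -0.2;0 0 0 375 -78 -10 -0.2;0 0 0 380 -79 -10 -0.2")

```text
time_s: 5.78
eef_pos: [0.4912, 0.018, 0.2575]
tool_rot: [[-0.004, 1.0, -0.002], [1.0, 0.004, 0.0], [0.0, -0.002, -1.0]]
ft_force: [0.7, 0.1, -1.2]
gripper_width: 0.0564
grasp_force: 43.0
```

Request:
step_arm(targets="0 0 0 10 0 0 -0.2;0 0 0 20 0 0 -0.2;0 0 0 20 0 0 -0.2;0 0 0 20 0 0 -0.2")

```text
time_s: 6.28
eef_pos: [0.4921, 0.0355, 0.2582]
tool_rot: [[0.001, 1.0, -0.0], [1.0, -0.001, -0.0], [-0.0, -0.0, -1.0]]
ft_force: [0.9, -0.1, -1.3]
gripper_width: 0.0564
grasp_force: 43.0
```

```bash
python3 - <<'E'
from h import *
c,p,d=snap('wrist'); save('w2.png',p)
P,u,v=cloud(c,d)
m=(abs(P[:,2]-.0145)<.004)&(abs(P[:,0]-.492)<.07)&(abs(P[:,1]-.154)<.07)&(p[v,u].min(1)>140)
Q=P[m];h=cv2.convexHull(Q[:,:2].astype(np.float32))[:,0].astype(float)
print('bat',m.sum(),fitc(h),fitc(h,.055),Q.min(0),Q.max(0),np.median(Q[:,2]))
b=fitc(h,.055); delta([*b,.249])
m=(abs(P[:,0]-.56)<.12)&(abs(P[:,1]-.29)<.1)&(P[:,2]>.104)&(P[:,2]<.2)
if m.sum(): print('stand',P[m].min(0),P[m].max(0))
E
```

```text
bat 7568 [0.49339612 0.15315692 0.0543911 ] [0.49333145 0.15318718] [0.43904789 0.09889281 0.01141761] [0.54812069 0.20727305 0.01728897] 0.014262467147335589
at [0.4921 0.0354 0.2582] delta mm [117.8   1.2   9.2] rotvec None
```

View pics/w2.png

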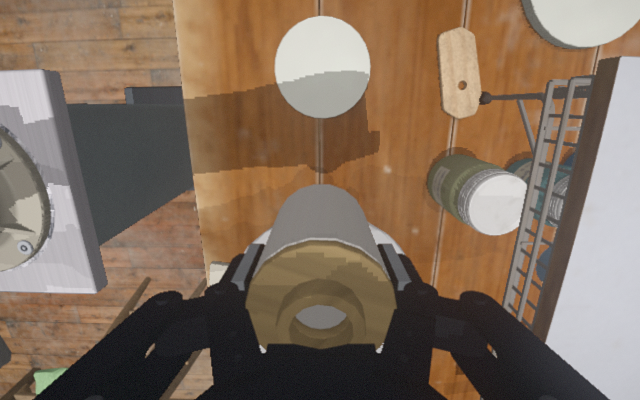

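The wrist view shows the pot held upright and the bat at (322,67). The fit puts it at (0.4933, 0.1532, 0.014), and the radius checks out.

Request:
step_arm(targets="0 0 0 40 0 0 -0.2;0 0 0 80 1 10 -0.2;0 0 0 110 1 40 -0.2;0 0 0 117 1 80 -0.2;0 0 0 117 1 120 -0.2;0 0 0 117 1 145 -0.2;0 0 0 117 1 155 -0.2;0 0 0 117 1 155 -0.2;0 0 0 117 1 155 -0.2")

```text
time_s: 7.45
eef_pos: [0.4939, 0.1532, 0.1046]
tool_rot: [[0.0, 1.0, 0.002], [1.0, -0.0, 0.001], [0.001, 0.002, -1.0]]
ft_force: [-0.3, 0.4, -0.9]
gripper_width: 0.0565
grasp_force: 43.0
```

Request:
step_arm(targets="0 0 0 0 0 10 -0.2;0 0 0 0 0 18 -0.2;0 0 0 0 0 24 -0.2;0 0 0 0 0 28 -0.2;0 0 0 0 0 30 -0.2;0 0 0 0 0 30 -0.2")

```text
time_s: 8.2
eef_pos: [0.4931, 0.1531, 0.0734]
tool_rot: [[-0.0, 1.0, 0.0], [1.0, 0.0, 0.0], [0.0, 0.0, -1.0]]
ft_force: [-0.2, -0.4, -0.8]
gripper_width: 0.0566
grasp_force: 43.2
```

Request:
step_arm(targets="0 0 0 0 0 0.5 -0.2;0 0 0 0 0 0.5 -0.2;0 0 0 0 0 1 -0.2;0 0 0 0 0 1 -0.2")

```text
time_s: 8.7
eef_pos: [0.4932, 0.1532, 0.0731]
tool_rot: [[-0.0, 1.0, 0.001], [1.0, 0.0, 0.0], [0.0, 0.001, -1.0]]
ft_force: [-2.6, -1.3, 8.4]
gripper_width: 0.0561
grasp_force: 43.8
```

Request:
step_arm(targets="0 0 0 0 0 0 0.4;0 0 0 0 0 0 0.6;0 0 0 0 0 0 1;0 0 0 0 0 0 1;0 0 0 0 0 0 1;0 0 0 0 0 0 1")

```text
time_s: 9.45
eef_pos: [0.493, 0.153, 0.0723]
tool_rot: [[-0.0, 1.0, -0.0], [1.0, 0.0, 0.0], [0.0, -0.0, -1.0]]
ft_force: [0.4, -0.8, 0.3]
gripper_width: 0.0855
grasp_force: 0.0
```

Request:
step_arm(targets="0 0 0 0 0 -10 1;0 0 0 0 0 -35 1;0 0 0 0 0 -75 1;0 0 0 0 0 -120 1;0 0 0 0 0 -170 1;0 0 0 0 0 -210 1;0 0 0 0 0 -220 1;0 0 0 0 0 -220 1;0 0 0 0 0 -220 1")

```text
time_s: 10.58
eef_pos: [0.4924, 0.1528, 0.2908]
tool_rot: [[-0.0, 1.0, -0.002], [1.0, 0.0, -0.001], [-0.001, -0.002, -1.0]]
ft_force: [-0.7, 0.2, -0.3]
gripper_width: 0.0855
grasp_force: 0.0
```

```bash
cat > meas.py <<'E'
from h import *
c,p,d=snap('wrist'); P,u,v=cloud(c,d); s=arm.state(); print('tcp',np.round(s['eef_pos'],4),s['time_s'])
m=(abs(P[:,0]-.493)<.06)&(abs(P[:,1]-.153)<.06)
for n,lo,hi in(('lid',.101,.107),('collar',.111,.118)):
    Q=P[m&(P[:,2]>lo)&(P[:,2]<hi)]
    if len(Q)>20: print(n,len(Q),fitc(cv2.convexHull(Q[:,:2].astype(np.float32))[:,0].astype(float)),np.median(Q[:,2]))
m=(abs(P[:,0]-.57)<.08)&(abs(P[:,1]-.29)<.08)
Q=P[m&(P[:,2]>.108)&(P[:,2]<.116)]; print('stand',len(Q))
if len(Q)>50:
    r=cv2.minAreaRect(Q[:,:2].astype(np.float32)); print(r)
Q=P[m&(P[:,2]>.125)&(P[:,2]<.19)]
if len(Q)>10: 
    print('handle',len(Q),Q.min(0),Q.max(0)); T=Q[Q[:,2]>.167]; print('top',len(T),T.mean(0),T.min(0),T.max(0)) if len(T) else 0
E
python3 meas.py
```

```text
tcp [0.4924 0.1528 0.2908] 10.625
lid 1502 [0.49261989 0.1539926  0.02849935] 0.10432425910870516
collar 389 [0.49259509 0.15395189 0.01559493] 0.11419386855234037
stand 5561
((0.5875456929206848, 0.28446152806282043), (0.07307037711143494, 0.07390733063220978), 83.77214050292969)
handle 807 [0.57847453 0.27622412 0.12548584] [0.59469391 0.29245534 0.17353558]
top 424 [0.58630889 0.28409657 0.17056585] [0.57906439 0.27636588 0.16700469] [0.59469391 0.29245534 0.17353558]
```

The pot stands on the bat at (0.4926, 0.154), with the collar top at 0.114 as expected. The rod handle is at (0.5866, 0.2842).

Request:
step_arm(targets="0 0 0 30 20 0 1;0 0 0 65 46 0 1;0 0 0 100 72 0 1;0 0 0 125 90 0 1;0 0 0 131 94 10 1;0 0 0 131 94 40 1;0 0 0 131 94 40 1;0 0 0 131 94 40 1")

```text
time_s: 11.62
eef_pos: [0.587, 0.2834, 0.2529]
tool_rot: [[0.001, 1.0, 0.0], [1.0, -0.001, -0.0], [-0.0, 0.0, -1.0]]
ft_force: [0.3, -0.2, 0.2]
gripper_width: 0.0855
grasp_force: 0.0
```

```bash
python3 meas.py; python3 -c "
from h import *; delta([.5866,.2842,.146])"
```

```text
tcp [0.5872 0.2837 0.2535] 11.675
lid 776 [0.49310228 0.15483172 0.02870778] 0.1042712371793707
collar 254 [0.49380797 0.15448801 0.01514177] 0.11397657908340184
stand 5156
((0.5870893001556396, 0.28403493762016296), (0.07285191863775253, 0.07216048240661621), 83.38615417480469)
handle 618 [0.57934499 0.27730455 0.12508699] [0.59519608 0.29263478 0.17295813]
top 368 [0.58730205 0.28543407 0.17078605] [0.57949377 0.27730455 0.16711031] [0.59518858 0.29222617 0.17295813]
at [0.5872 0.2837 0.2535] delta mm [  0.5  -0.8 107.5] rotvec None
```

Request:
step_arm(targets="0 0 0 1 0 40 1;0 0 0 1 0 70 1;0 0 0 1 0 95 1;0 0 0 1 0 107 1;0 0 0 1 0 107 1;0 0 0 1 0 107 1")

```text
time_s: 12.42
eef_pos: [0.5877, 0.2854, 0.147]
tool_rot: [[0.0, 1.0, 0.002], [1.0, -0.0, 0.001], [0.001, 0.002, -1.0]]
ft_force: [0.0, 0.9, -0.2]
gripper_width: 0.0854
grasp_force: 0.0
```

Request:
step_arm(targets="0 0 0 0 0 0 0;0 0 0 0 0 0 -0.5;0 0 0 0 0 0 -0.9;0 0 0 0 0 0 -0.9;0 0 0 0 0 0 -0.9;0 0 0 0 0 0 -0.9;0 0 0 0 0 0 -0.9;0 0 0 0 0 0 -0.9;0 0 0 0 0 0 -0.9", squeeze=40)

```text
time_s: 13.55
eef_pos: [0.5871, 0.2851, 0.1454]
tool_rot: [[-0.0, 1.0, 0.0], [1.0, 0.0, 0.0], [0.0, 0.0, -1.0]]
ft_force: [0.2, 1.5, 1.7]
gripper_width: 0.0151
grasp_force: 38.9
```

Request:
step_arm(targets="0 0 0 0 0 -10 -0.9;0 0 0 0 0 -30 -0.9;0 0 0 0 0 -60 -0.9;0 0 0 0 0 -90 -0.9;0 0 0 0 0 -120 -0.9;0 0 0 0 0 -145 -0.9;0 0 0 0 0 -160 -0.9;0 0 0 0 0 -165 -0.9;0 0 0 0 0 -165 -0.9;0 0 0 0 0 -165 -0.9")

```text
time_s: 14.8
eef_pos: [0.5867, 0.2849, 0.309]
tool_rot: [[-0.0, 1.0, -0.002], [1.0, 0.0, -0.001], [-0.001, -0.002, -1.0]]
ft_force: [-0.3, 0.0, -1.1]
gripper_width: 0.0149
grasp_force: 38.9
```

```bash
cat > rod.py <<'E'
from h import *
import sys
t=np.array(arm.state()['eef_pos']); print(t.round(4))
for n in sys.argv[2:]:
    c,p,d=snap(n); t=np.array(arm.state()['eef_pos']); P,u,v=cloud(c,d)
    m=(np.hypot(*(P[:,:2]-t[:2]).T)<.025)
    for lo,hi in((-.131,-.115),(-.115,-.09),(-.09,-.06),(-.06,-.04),(-.036,-.03),(-.027,-.021)):
        Q=P[m&(P[:,2]-t[2]>lo)&(P[:,2]-t[2]<hi)]
        if len(Q)>5: print(n,lo,len(Q),(Q.mean(0)-t).round(4),np.ptp(Q[:,:2],axis=0).round(4))
    save(sys.argv[1]+n+'.png',p)
E
python3 rod.py a scene side wrist; python3 meas.py|head -3
```

```text
[0.5867 0.2849 0.309 ]
scene -0.131 12 [-0.003   0.0017 -0.1223] [0.0067 0.0065]
scene -0.115 27 [-0.0027  0.0009 -0.1037] [0.0081 0.0085]
scene -0.09 33 [-0.003   0.0012 -0.075 ] [0.0098 0.0081]
scene -0.06 22 [-0.0026  0.0011 -0.0499] [0.0104 0.0099]
scene -0.036 11 [-0.0049 -0.0019 -0.0316] [0.0165 0.0232]
scene -0.027 18 [-0.0064  0.0029 -0.0245] [0.0154 0.0166]
side -0.131 8 [ 0.0015 -0.0062 -0.1232] [0.0045 0.0091]
side -0.115 14 [ 0.0014 -0.0047 -0.1024] [0.0043 0.0082]
side -0.09 16 [ 0.001  -0.0051 -0.0737] [0.0047 0.0096]
side -0.06 10 [ 0.0008 -0.0042 -0.0493] [0.0043 0.0059]
side -0.036 9 [ 0.     -0.0076 -0.0325] [0.0195 0.0206]
side -0.027 8 [ 0.0001 -0.0083 -0.0243] [0.0118 0.0076]
wrist -0.131 46 [-0.0004  0.0021 -0.123 ] [0.0077 0.0032]
wrist -0.115 94 [-0.0006  0.0021 -0.102 ] [0.0075 0.0042]
wrist -0.09 153 [-0.0003  0.0022 -0.0738] [0.0079 0.0046]
wrist -0.06 46 [-0.0004  0.0025 -0.0566] [0.0073 0.0027]
wrist -0.036 123 [-0.0003  0.0077 -0.0309] [0.0217 0.009 ]
wrist -0.027 125 [-0.0004  0.0058 -0.0237] [0.0149 0.0062]
tcp [0.5869 0.2849 0.3096] 15.0
lid 750 [0.49267962 0.15733402 0.02700428] 0.10417025882425313
collar 211 [0.4931116  0.15541528 0.01500905] 0.11388145733412364
```

The rod hangs upright and sits on the TCP axis within about 0.5 mm. I'll carry it over the hole.

Request:
step_arm(targets="0 0 0 -10 -7 0 -0.9;0 0 0 -30 -22 0 -0.9;0 0 0 -60 -43 0 -0.9;0 0 0 -90 -65 0 -0.9;0 0 0 -112 -80 0 -0.9;0 0 0 -125 -90 0 -0.9;0 0 0 -130 -94 0 -0.9;0 0 0 -130 -94 0 -0.9;0 0 0 -130 -94 0 -0.9;0 0 0 -130 -94 0 -0.9")

```text
time_s: 16.25
eef_pos: [0.4931, 0.1557, 0.31]
tool_rot: [[-0.001, 1.0, -0.001], [1.0, 0.001, 0.0], [0.0, -0.001, -1.0]]
ft_force: [0.2, -0.4, -0.9]
gripper_width: 0.0147
grasp_force: 39.0
```

Request:
step_arm(targets="0 0 0 0 0 20 -0.9;0 0 0 0 0 40 -0.9;0 0 0 0 0 45 -0.9;0 0 0 0 0 45 -0.9;0 0 0 0 0 45 -0.9")

```text
time_s: 16.88
eef_pos: [0.4934, 0.1553, 0.2662]
tool_rot: [[-0.0, 1.0, 0.001], [1.0, 0.0, 0.001], [0.001, 0.001, -1.0]]
ft_force: [-0.7, -0.8, -0.8]
gripper_width: 0.0151
grasp_force: 39.0
```

```bash
python3 rod.py b scene side wrist; python3 meas.py|head -3
python3 - <<'E'
import cv2,numpy as np
I=cv2.imread('pics/bscene.png')[170:290,210:330];J=cv2.imread('pics/bwrist.png')
cv2.imwrite('pics/bb.png',np.hstack([cv2.resize(I,(400,400),interpolation=2),cv2.resize(J[100:300,220:420],(400,400),interpolation=2)]))
E
```

```text
[0.4934 0.1553 0.2662]
scene -0.131 15 [-3.700e-03  1.000e-04 -1.234e-01] [0.0056 0.0072]
scene -0.115 25 [-0.003  -0.0008 -0.1027] [0.0121 0.0086]
scene -0.09 32 [-0.0029  0.0006 -0.0747] [0.0121 0.0085]
scene -0.06 18 [-0.003  -0.0002 -0.0495] [0.0112 0.0067]
scene -0.027 13 [-0.007   0.002  -0.0247] [0.0183 0.0113]
side -0.131 9 [ 0.0026 -0.0061 -0.1231] [0.0037 0.0063]
side -0.115 21 [ 0.0009 -0.0043 -0.1027] [0.0072 0.0096]
side -0.09 27 [ 0.0012 -0.0038 -0.0744] [0.0074 0.0107]
side -0.06 15 [ 0.0014 -0.0037 -0.0497] [0.0072 0.0083]
side -0.036 13 [ 0.0006 -0.0101 -0.0324] [0.0203 0.0136]
side -0.027 9 [ 0.002  -0.0059 -0.0242] [0.0138 0.0133]
wrist -0.131 46 [ 1.000e-04  2.400e-03 -1.223e-01] [0.0078 0.0036]
wrist -0.115 91 [-0.0002  0.0023 -0.1022] [0.0075 0.0037]
wrist -0.09 156 [-0.      0.0024 -0.074 ] [0.0079 0.0052]
wrist -0.06 49 [-0.0001  0.0026 -0.0563] [0.0073 0.0036]
wrist -0.036 57 [-0.0001  0.0085 -0.031 ] [0.0217 0.0105]
wrist -0.027 115 [-0.0002  0.0059 -0.0236] [0.0149 0.0061]
tcp [0.4932 0.1551 0.2658] 17.075
lid 1625 [0.49268558 0.15397148 0.02855277] 0.10433489353982722
collar 396 [0.49256698 0.15392234 0.01557791] 0.11405331460047494
```

View pics/bb.png

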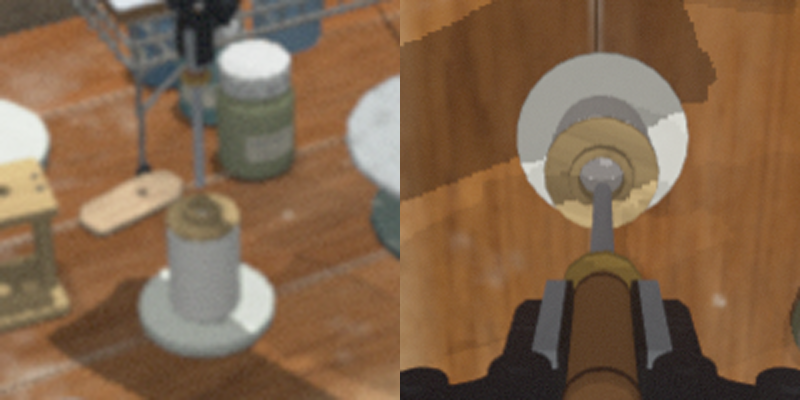

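The scene crop (left) and wrist crop (right) show the stem upright and nearly centred over the hole. It needs a correction of about 1 mm in y and 0.6 mm in x before going down.

Request:
step_arm(targets="0 0 0 -1 -0.6 0 -0.9;0 0 0 -1 -0.6 5 -0.9;0 0 0 -1 -0.6 12 -0.9;0 0 0 -1 -0.6 20 -0.9;0 0 0 -1 -0.6 26 -0.9;0 0 0 -1 -0.6 28 -0.9;0 0 0 -1 -0.6 28 -0.9")

```text
time_s: 17.95
eef_pos: [0.4924, 0.154, 0.2372]
tool_rot: [[-0.0, 1.0, -0.0], [1.0, 0.0, 0.0], [0.0, -0.0, -1.0]]
ft_force: [-0.9, 0.3, 0.1]
gripper_width: 0.0151
grasp_force: 39.0
```

Request:
step_arm(targets="0 0 0 0 0 5 -0.9;0 0 0 0 0 12 -0.9;0 0 0 0 0 20 -0.9;0 0 0 0 0 28 -0.9;0 0 0 0 0 35 -0.9;0 0 0 0 0 39 -0.9;0 0 0 0 0 40 -0.9;0 0 0 0 0 40 -0.9;0 0 0 0 0 40 -0.9")

```text
time_s: 19.08
eef_pos: [0.4926, 0.1541, 0.1976]
tool_rot: [[-0.0, 1.0, 0.001], [1.0, 0.0, 0.0], [0.0, 0.001, -1.0]]
ft_force: [-0.6, -0.3, -0.5]
gripper_width: 0.0147
grasp_force: 39.0
```

```bash
python3 meas.py|head -3; python3 rod.py c wrist
python3 - <<'E'
import cv2
J=cv2.imread('pics/cwrist.png'); cv2.imwrite('pics/cc.png',cv2.resize(J[100:300,220:420],(500,500),interpolation=2))
E
```

```text
tcp [0.4925 0.1541 0.1976] 19.125
lid 2416 [0.49277461 0.15413981 0.02857345] 0.10429419801407927
collar 658 [0.49269941 0.15436623 0.0155438 ] 0.11410711248706748
[0.4925 0.1541 0.1976]
wrist -0.115 1653 [-0.0002  0.0055 -0.0935] [0.0495 0.0459]
wrist -0.09 863 [ 0.0002  0.0032 -0.0823] [0.0307 0.0284]
wrist -0.06 49 [-0.0001  0.0026 -0.0563] [0.0073 0.0029]
wrist -0.036 69 [-0.0003  0.0086 -0.0309] [0.0216 0.0077]
wrist -0.027 125 [-0.0003  0.0059 -0.0235] [0.0148 0.0061]
```

View pics/cc.png

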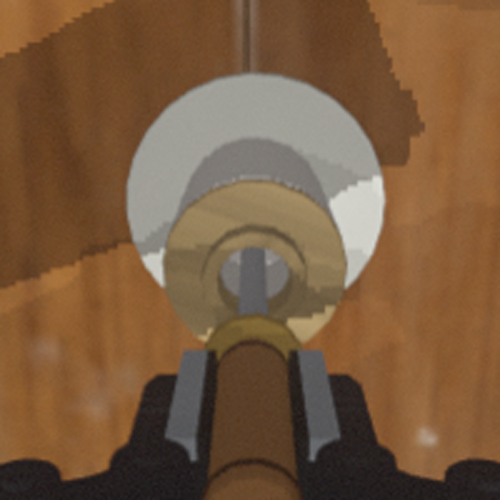

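The stem is inside the bore and laterally centred, at crop (254,280). Its tip is about 50 mm below the collar, and the pot hasn't moved. I'll let it settle, then hand in.

Request:
step_arm(targets="0 0 0 0 0 0 -0.9;0 0 0 0 0 0 -0.9;0 0 0 0 0 0 -0.9;0 0 0 0 0 0 -0.9")

```text
time_s: 19.68
eef_pos: [0.4923, 0.1541, 0.1973]
tool_rot: [[-0.0, 1.0, -0.0], [1.0, 0.0, 0.0], [0.0, -0.0, -1.0]]
ft_force: [-0.5, 0.4, -1.1]
gripper_width: 0.015
grasp_force: 39.0
```

```bash
python3 -c "
from h import *
print(arm.state()['eef_pos']); print(workorder.job_done())"
```

```text
[0.49234564 0.15405182 0.1972708 ]
the job is handed in; nothing more can be done
None
```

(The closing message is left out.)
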